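# Set up fossils and a scale for a photograph

## Robot

A 6-joint arm with a two-finger parallel gripper is mounted at the origin on a cart in front of the work surface, level with it; the furniture and walls round the work are solid. World frame = base frame: x ahead of the robot, y to its left, z up, the work surface at z = 0. Lengths are in m, angles in rad, forces in N, time in s.
With the tool pointing down it reaches from about 0.35 to 0.975 m from the base axis. Payload 4.9 kg.
Tool frame: the origin (TCP) lies on the front face of the gripper's body, between the roots of the fingers; the fingertips stand 73 mm ahead of it and the grasp point (between the pads) lies 54 mm ahead of it; z points along the fingers, x is the direction in which the jaws open and shut, and the axes are right-handed (so a half turn about z gives the same grasp; the last joint's range is limited). The gripper opens to 85 mm and grips with 20 to 120 N. Pads are 22 mm wide; open, the fingers measure 114 mm over their backs; the gripper's body (76 mm by 85 mm) begins 54 mm behind the grasp point. The pads swing forward as they close: fully open they stand 13 mm farther back than shut.
Start: joints at [-1.46, 0.053, 1.613, -0, 1.476, -0.119], TCP at [0.142, -0.609, 0.304] pointing down, gripper open.
Joint ranges: [-3.01, 3.01], [-1.01, 2.22], [0.06, 2.58], [-1.02, 4.17], [0.09, 2.62], [-3.14, 3.14]. Speed limits (rad/s): [2.57, 2.57, 3.14, 3.14, 3.14, 3.14].

## Interface

Orientations are given as a rotation vector (axis times angle).
In Python, from cell import bot, read_state, camera, camera_model gives the robot as it stands. Calls block until the motion is done:
- bot.move_ptp(position, orientation): joint-space move of the TCP to a pose.
- bot.move_l(position, orientation=None, speed=0.15): straight line of the TCP; orientation=None keeps the orientation; speed is the mean speed in m/s.
- bot.set_joints(angles): joint-space move.
- bot.grip(opening): opening from 0.0 (shut) to 1.0 (fully open); the grip force is fixed at half the most; returns when the fingers have stopped.
- bot.wait(seconds).
- bot.solve_ik(position, orientation): joint angles nearest the present ones, or None.
- read_state(): the state.
- camera(name): name is "side" or "top" or "wrist"; returns (picture, depth): 400x640x3 uint8, blue, green, red; 400x640 float32, m along the optical axis (not along the pixel's ray), 0 where there is no reading.
- camera_model(name): a dict with "fx", "fy", "cx", "cy" (pixels), "rvec" (rotation vector, rad) and "tvec" (3), from world to camera coordinates, as OpenCV has them. Camera axes: x right, y down, z forward; pixel columns grow to the right and rows downward; lengths in m; the calibration is good to about 2 mm. The wrist camera is an equidistant fisheye: a pixel r from the principal point sees the ray r / f radians off the axis. A picture is of the moment at which its call begins: read the wrist's pose just before it. camera_model takes no time and is no camera call; for the wrist camera it gives the pose at the moment of the call.
A pose or a line that the arm cannot do raises bot.IKError and nothing moves.
- bot.close_job(): hands the job in, once; it reports no verdict.
The state is a dict: "clock": time; "joint_pos": joint angles; "joint_vel": joint speeds; "joint_torque": joint torques, N m; "ee_pos": TCP position; "eef_rot": TCP orientation; "ft_force": force on the tool from outside, world axes, zero at the start; "wrist_torque": the same for the moment, N m; "gripper_width": opening from 0.0 (shut) to 1.0 (fully open).
Only numpy, scipy, OpenCV 4.12 (cv2) and the standard library are available. Lean on these libraries where they do the work, as an engineer would, in place of code of your own. Each camera call takes 0.05 s, during which the arm holds its last target.

## Task

Get the fossils ready to be photographed. Clear the folded yellow rule off the sloped board and lay it lengthwise along the top edge of the stand's upright back, roughly centred; lay the long dark slate flat on the sloped board, pointing straight up the slope in the middle with its lower end against the metal stop; and set the ammonite flat on the middle of the small round pedestal. Leave all three at rest there, and do not disturb the glue bottle, the steel chisel or the brush.

Things in the scene. Friction and masses are not known exactly. Their poses are not given: they have to be found in the camera images.
- photo_stand: Fixed plywood photo stand, 205 (x) x 200 (y) x 110 mm high. Origin: centre of its underside; z up, x from low front to upright back, y along its width. It carries the sloped board in front; behind it an upright panel 18 mm thick (x), 200 mm wide, whose flat level top edge (the crest) is 110 mm above the table, about 38 mm above the board's upper end.
- slope_board: The stand's white sloped board, fixed, 180 mm wide, rising at 0.28 rad. Origin: on its upper surface at the inner face of the metal stop, mid-width; x up the slope (to 162 mm), y across, z the surface's outward normal. The full-width aluminium stop at the lower end stands 14 mm above the surface. A slate seated against it has its centre at x = 65, z = 9 mm.
- crest_mid (a point): Middle of the narrow top edge of the stand's upright back: a flat level strip 18 mm wide (x) and 200 mm long (y), 110 mm above the table. Axes as the photo stand.
- pedestal_top (a point): Centre of the flat round top of a fixed dark turned-wood pedestal: top disc 46 mm in diameter, 70 mm above the table; the foot is 76 mm in diameter. z up. Behind it, farther than about 0.70 m ahead of the robot base and left of centre, stands a large fixed wooden box to keep clear of.
- rule_center (a point): Centre of the folded yellow wooden rule: straight bar 18 (x) x 231 (y, its length) x 17.5 mm (z), 0.09 kg, loose. It starts flat on the sloped board, held by friction alone, lying across its width, about 85 mm up from the stop; its axes are then parallel to the board's.
- slate_center (a point): Centre (half-way up) of the long dark slate: flat irregular plate 54 (x) x 130 (y, its length) x 18 mm (z), loose, about 0.15 kg, flat on the table at the start. Near the middle its long sides are nearly parallel, 51 mm apart across x; its ends are blunt points. Either end may point down the slope.
- ammonite_center (a point): Centre (half-way up) of the beige ammonite: a flat, roughly round coil, 65 (x) x 70 (y) x 15 mm (z, thickness), loose, about 0.16 kg. It starts flat on the table; about 64 mm across x to grasp. It is to lie the same way up as it starts, at any heading.
- glue: Bystander: brown glue bottle with black cap, 36 mm in diameter, 95 mm high, loose. Origin: centre of its underside. Not to be disturbed.
- steel_chisel: Bystander: plain steel chisel, 17 x 170 (y) x 15 mm, loose on the table in front of the stand. Origin: centre of its underside. Not to be disturbed.
- brush: Bystander: flat dust brush with wooden handle, 53 x 213 (y) x 18 mm, loose. Origin: centre of its underside. Not to be disturbed.

How it is judged:
By the outcome, as a careful person would: the job done as asked, in the order asked, and still so for the second after the job is handed in, with the robot touching nothing.
It also fails if it takes over 72 s, if anything falls off the work surface, if the arm or the gripper's body presses on something with over 40 N, if the wrist force passes 120 N, or if a joint passes its speed limit or range.

## Working session

There is one attempt and no reset: what is moved stays moved. The work goes in short steps, each a Python script; the robot and the scene stay as the last script left them, time stands still between calls to the robot, and variables do not carry over. Pictures are saved under pics/ and viewed, and the job is handed in when it is done.

```bash
ls; mkdir -p pics
python3 - <<'E'
from cell import bot, read_state, camera, camera_model
import cv2,numpy as np
print(read_state())
for n in ("side","top","wrist"):
    m=camera_model(n);print(n,m)
    p,d=camera(n);cv2.imwrite(f"pics/{n}0.png",p);np.save(f"pics/{n}0.npy",d)
E
```

```text
pics
{'clock': 0.0, 'joint_pos': array([-1.45996871e+00,  5.33435529e-02,  1.61429783e+00, -7.66071714e-06,
        1.47600072e+00, -1.19020664e-01]), 'joint_vel': array([ 2.38037735e-03,  1.20810204e-03,  9.94159034e-04, -7.20632979e-04,
        9.81501599e-04,  6.85229061e-05]), 'joint_torque': array([ 7.23833764e-04, -3.93682694e+01, -3.70170772e+01, -5.08191386e-05,
        6.98800446e-03, -5.40031678e-06]), 'ee_pos': array([ 0.14232675, -0.60808862,  0.30266883]), 'eef_rot': array([-2.46038751e+00,  1.95114983e+00,  2.27447683e-03]), 'ft_force': array([-0.1535093 ,  0.03593479, -0.07881348]), 'wrist_torque': array([-0.02713848,  0.02255472, -0.0308085 ]), 'gripper_width': 1.0012598776187542}
side {'fx': 436.1674895131631, 'fy': 436.1674895131631, 'cx': 325.81894820289364, 'cy': 202.5387437680454, 'rvec': array([ 0.63753184, -2.44510438,  1.3885513 ]), 'tvec': array([0.48870705, 0.19923003, 1.18774551])}
top {'fx': 520.9775570657384, 'fy': 520.9775570657384, 'cx': 321.43950078716114, 'cy': 194.3802707058247, 'rvec': array([ 2.10325583, -2.13670542,  0.205158  ]), 'tvec': array([0.06727256, 0.54215865, 1.8211223 ])}
wrist {'fx': 309.70691628693146, 'fy': 309.70691628693146, 'cx': 316.67778566656017, 'cy': 200.3811112154194, 'rvec': array([-2.28983789,  1.8177624 ,  0.24436883]), 'tvec': array([-0.62471575, -0.03367258,  0.37825528])}
```

View pics/top0.png

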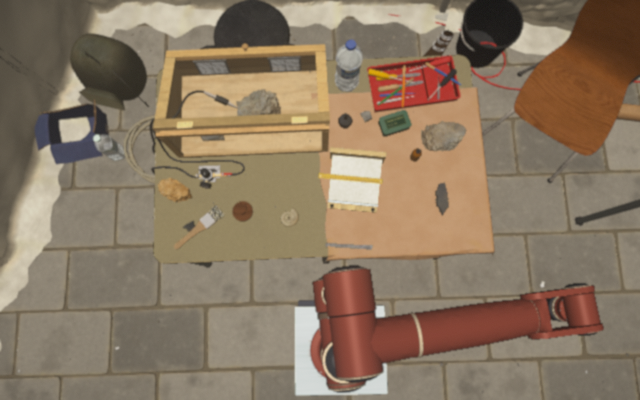

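View pics/side0.png

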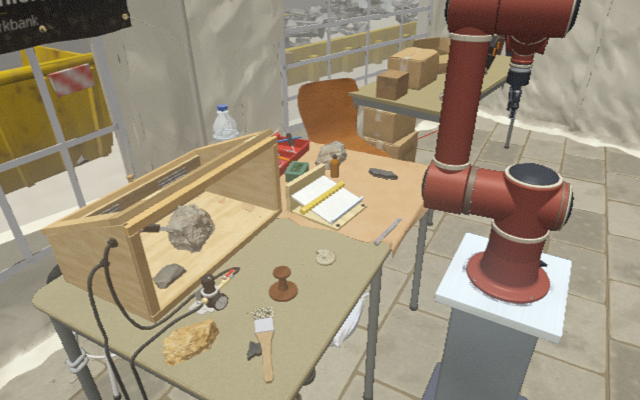

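View pics/wrist0.png

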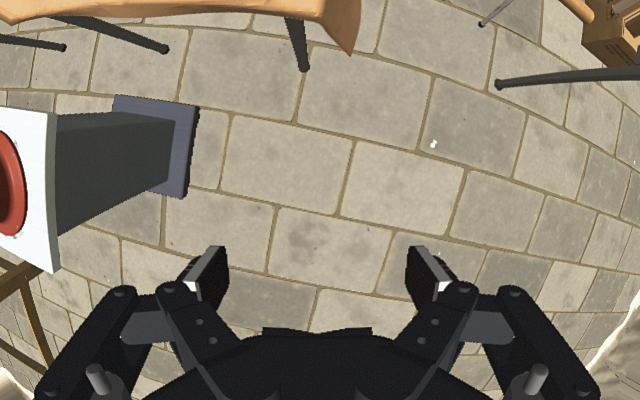

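The top view shows the stand at about (355,180), with the yellow rule across it at row 178. The slate is at (441,198), the ammonite at (289,216), the pedestal at (242,211), the chisel at (349,245) and the glue at (416,155). In the side view the brush is at (265,345). The wrist camera sees only the floor.

```bash
cat > h.py <<'E'
from cell import bot, read_state, camera, camera_model
import cv2,numpy as np
from scipy.spatial.transform import Rotation as R
def RT(m): return R.from_rotvec(m["rvec"]).as_matrix(), np.array(m["tvec"])
def rays(name,m,uv):
    uv=np.atleast_2d(uv).astype(float)
    x=(uv[:,0]-m["cx"])/m["fx"]; y=(uv[:,1]-m["cy"])/m["fy"]
    if name=="wrist":
        th=np.hypot(x,y); s=np.where(th>1e-9,np.tan(th)/np.maximum(th,1e-9),1); x,y=x*s,y*s
    return np.c_[x,y,np.ones(len(x))]
def on_plane(name,m,uv,p0,n=(0,0,1)):
    r,t=RT(m); d=rays(name,m,uv)@r; c=-r.T@t; n=np.array(n,float)
    return c+d*(((np.array(p0)-c)@n)/(d@n))[:,None]
def on_z(name,m,uv,z): return on_plane(name,m,uv,(0,0,z))
def with_depth(name,m,uv,dep):
    r,t=RT(m); return (rays(name,m,uv)*np.asarray(dep)[:,None]-t)@r
def cloud(name,m,dep):
    v,u=np.mgrid[:400,:640]; return with_depth(name,m,np.c_[u.ravel(),v.ravel()],dep.ravel()).reshape(400,640,3)
def proj(name,m,P):
    r,t=RT(m); c=np.atleast_2d(P)@r.T+t
    if name=="wrist":
        rr=np.hypot(c[:,0],c[:,1]); th=np.arctan2(rr,c[:,2]); k=th/np.maximum(rr,1e-9); x,y=c[:,0]*k,c[:,1]*k
    else: x,y=c[:,0]/c[:,2],c[:,1]/c[:,2]
    return np.c_[x*m["fx"]+m["cx"],y*m["fy"]+m["cy"]]
def down(yaw,tilt=0.0,axis=(0,1,0)):
    # tool z down, tool x at world heading yaw
    c,s=np.cos(yaw),np.sin(yaw)
    M=np.array([[c,s,0],[s,-c,0],[0,0,-1.]])
    return (R.from_rotvec(np.array(axis)*tilt)*R.from_matrix(M)).as_rotvec()
def shot(name,tag):
    m=camera_model(name); p,d=camera(name); cv2.imwrite(f"pics/{tag}.png",p); np.savez(f"pics/{tag}.npz",d=d,**m); return m,p,d
E
python3 - <<'E'
from h import *
m=camera_model("top");p=cv2.imread("pics/top0.png");d=np.load("pics/top0.npy")
C=cloud("top",m,d)
for n,(u,v) in dict(table=(400,230),slate=(441,198),amm=(289,216),ped=(242,211),chis=(349,245),glue=(416,155),rule=(350,178),brush=(190,232),crest=(370,154),box=(240,150),dark=(345,120)).items(): print(n,C[v,u].round(3))
cv2.imwrite("pics/topc.png",cv2.resize(p[100:270,150:490],None,fx=2.3,fy=2.3,interpolation=cv2.INTER_CUBIC))
E
```

```text
table [ 0.417 -0.226 -0.002]
slate [ 0.528 -0.376  0.026]
amm [0.473 0.178 0.009]
ped [0.485 0.341 0.068]
chis [ 0.362 -0.037  0.023]
glue [ 0.68  -0.286  0.066]
rule [ 0.599 -0.045  0.064]
brush [0.42  0.537 0.011]
crest [ 0.676 -0.116  0.105]
box [0.725 0.36  0.013]
dark [ 0.822 -0.033  0.053]
```

View pics/topc.png

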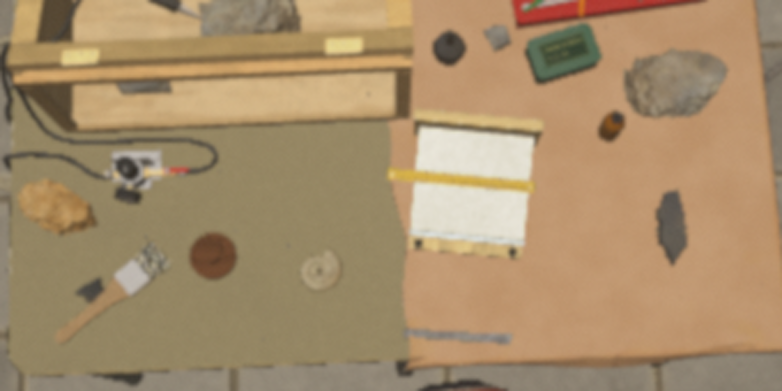

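The enlarged top crop shows all the objects clearly. I'll take closer wrist-camera views next, and first get the camera-to-tool transform and estimate the fingertip reach.

```bash
python3 - <<'E'
from h import *
s=read_state(); m=camera_model("wrist"); r,t=RT(m)
Rt=R.from_rotvec(s["eef_rot"]).as_matrix()
c=-r.T@t
print("cam pos in tool",Rt.T@(c-s["ee_pos"])); print("cam axes (cols) in tool\n",(Rt.T@r.T).round(3))
# finger tips, open
uv=[(225,247),(409,247),(205,295),(430,295),(180,300),(452,300)]
d=rays("wrist",m,uv)@r@Rt
o=Rt.T@(c-s["ee_pos"])
for i in (0,2):
    k=0.085/(d[i+1]-d[i])[0] if (d[i+1]-d[i])[0]>0 else 0.085/(d[i]-d[i+1])[0]
    print(o+d[i]*abs(k),o+d[i+1]*abs(k))
q0=s["joint_pos"]
for p,y,tl in [((0.45,-0.07,0.38),0,0),((0.6,-0.05,0.2),0,-.28),((0.6,-0.05,0.2),0,.28),((0.6,-0.05,0.2),np.pi,-.28),((0.69,-.05,.2),0,0)]:
    print(p,y,tl,bot.solve_ik(p,down(y,tl)))
E
python3 - <<'E'
import cv2
p=cv2.imread("pics/wrist0.png");cv2.imwrite("pics/wf.png",cv2.resize(p[220:400,100:520],None,fx=1.9,fy=1.9))
E
```

```text
cam pos in tool [ 0.00040646 -0.06634679 -0.07050607]
cam axes (cols) in tool
 [[ 1.    -0.001  0.001]
 [ 0.001  0.965  0.263]
 [-0.001 -0.263  0.965]]
[-0.04185692 -0.0093499   0.05675221] [ 0.04314308 -0.00925284  0.05665778]
[-0.041715   -0.00347341  0.02439891] [ 0.043285   -0.00333588  0.02429345]
(0.45, -0.07, 0.38) 0 0 [-3.17977806e-01 -4.01127568e-01  1.88704980e+00 -4.44089210e-16
  1.65567043e+00 -3.17977806e-01]
(0.6, -0.05, 0.2) 0 -0.28 [-0.22839274 -0.04094192  1.90011269  0.07392868  1.01056451 -0.25912306]
(0.6, -0.05, 0.2) 0 0.28 [-0.18875741  0.21939649  1.62215405 -0.05187876  1.57531223 -0.18180447]
(0.6, -0.05, 0.2) 3.141592653589793 -0.28 [-0.22839274 -0.04094192  1.90011269  0.07392868  1.01056451  2.88246959]
(0.69, -0.05, 0.2) 0 0 [-1.79799042e-01  2.83383968e-01  1.53191228e+00 -4.44089210e-16
  1.32629640e+00 -1.79799042e-01]
```

View pics/wf.png

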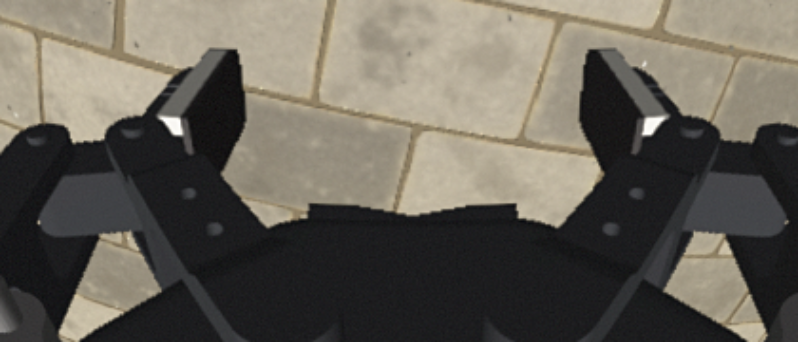

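The finger geometry agrees with 73 mm being the shut reach: the open tips measure about 59 mm. Now one wide wrist view over the scene.

Run:
```python
from h import *
for y in (np.pi/2,-np.pi/2): print(bot.solve_ik((0.42,-0.04,0.35),down(y)))
bot.move_ptp((0.42,-0.04,0.35),down(np.pi/2))
m,p,d=shot("wrist","w1"); s=read_state(); print(s["clock"],s["ee_pos"],s["joint_pos"])
```

```text
[-2.71742060e-01 -4.86355392e-01  1.99568710e+00 -4.44089210e-16
  1.63226095e+00 -1.84253839e+00]
[-2.71742060e-01 -4.86355392e-01  1.99568710e+00 -4.44089210e-16
  1.63226095e+00  1.29905427e+00]
2.4667 [ 0.42009114 -0.04051195  0.34996422] [-2.72804569e-01 -4.85854363e-01  1.99540668e+00 -1.31798071e-04
  1.63218258e+00 -1.84235727e+00]
```

View pics/w1.png

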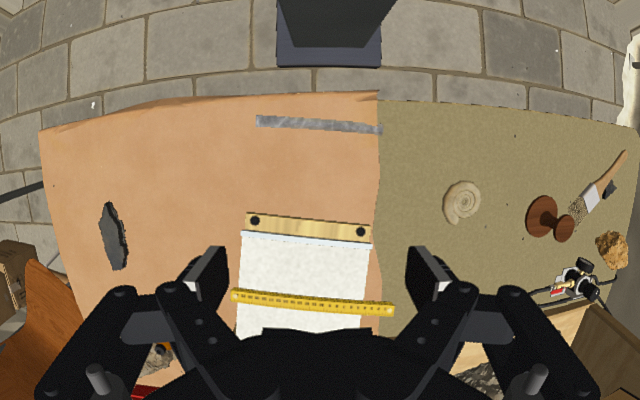

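The wrist view shows the ammonite at (462,203), the pedestal top at (541,216), the slate at (114,236), the rule from (232,296) to (393,310), the board's stop at row 235, and the chisel at about (318,125). The upright is hidden by the gripper, so I'll measure these now and take a second view over the stand.

```bash
cat >> h.py <<'E'
def big(mask,roi):
    u0,u1,v0,v1=roi; k=np.zeros_like(mask); k[v0:v1,u0:u1]=mask[v0:v1,u0:u1]
    k=cv2.morphologyEx(k,cv2.MORPH_CLOSE,np.ones((3,3),np.uint8))
    cs,_=cv2.findContours(k,cv2.RETR_EXTERNAL,cv2.CHAIN_APPROX_NONE)
    return max(cs,key=cv2.contourArea)[:,0,:]
def rect(P):
    (c,(w,h),a)=cv2.minAreaRect((P[:,:2]*1000).astype(np.float32)); 
    if w>h: w,h,a=h,w,a+90
    return np.array(c)/1000,w,h,a+90   # centre, short, long (mm), heading of the long side deg
E
python3 - <<'E'
from h import *
z=np.load("pics/w1.npz"); m={k:z[k] for k in z.files if k!="d"}; m={k:(float(v) if v.ndim==0 else v) for k,v in m.items()}
p=cv2.imread("pics/w1.png"); hsv=cv2.cvtColor(p,cv2.COLOR_BGR2HSV); d=z["d"]
H,S,V=[hsv[...,i].astype(int) for i in range(3)]
C=cloud("wrist",m,d)
# slate: dark
c=big(((V<115)&(S<90)).astype(np.uint8),(85,150,190,285)); print("slate",rect(on_z("wrist",m,c,0.012)),c.min(0),c.max(0),on_z("wrist",m,c,.012).mean(0))
for q in [(460,160),(400,250),(495,170),(462,203),(541,214)]: print(q,hsv[q[1],q[0]],C[q[1],q[0]].round(3))
E
python3 - <<'E'
import cv2
p=cv2.imread("pics/w1.png")
cv2.imwrite("pics/w1a.png",cv2.resize(p[150:250,430:590],None,fx=5,fy=5,interpolation=cv2.INTER_CUBIC))
E
```

```text
slate (array([ 0.52712842, -0.38322421]), 56.35340118408203, 123.20803833007812, 183.19109845161438) [ 98 201] [127 269] [ 0.52795583 -0.3842515   0.012     ]
(460, 160) [ 22  87 150] [ 0.407  0.169 -0.   ]
(400, 250) [ 22  84 152] [0.546 0.085 0.001]
(495, 170) [ 22  91 148] [0.42  0.233 0.002]
(462, 203) [ 21  93 148] [0.472 0.179 0.001]
(541, 214) [ 14 190  71] [0.488 0.335 0.015]
```

View pics/w1a.png

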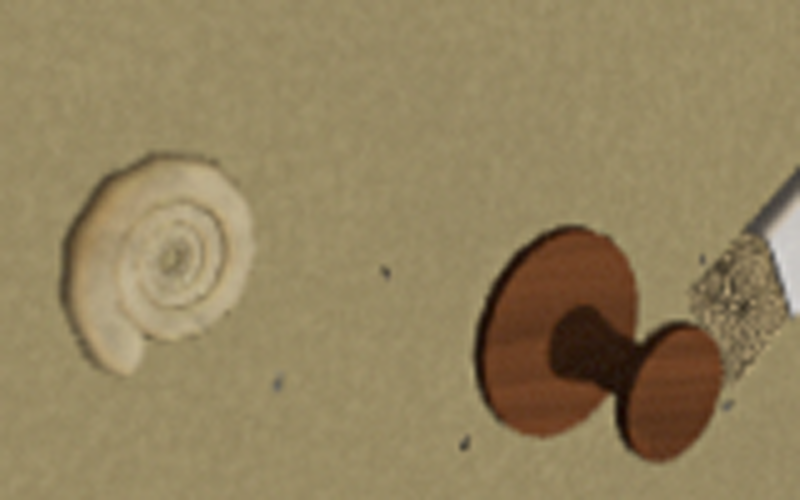

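Run:
```python
from h import *
bot.move_ptp((0.58,-0.06,0.36),down(0))
m,p,d=shot("wrist","w2"); s=read_state(); print(s["clock"],s["ee_pos"],s["joint_pos"])
```

```text
3.95 [ 0.57979763 -0.06009427  0.36007459] [-2.30931146e-01 -7.43005354e-02  1.64599702e+00  3.59685640e-05
  1.56989732e+00 -2.31121112e-01]
```

View pics/w2.png

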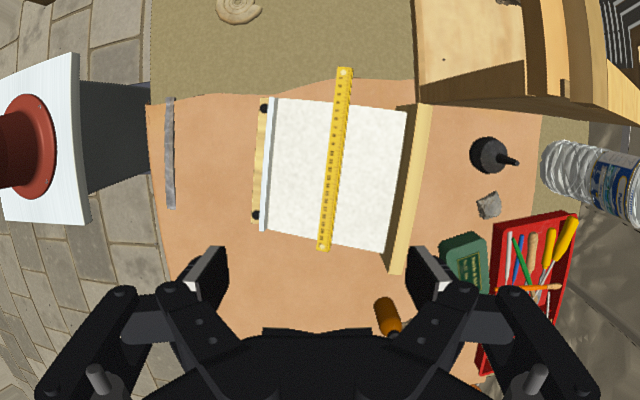

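This view shows the stop at about (268,165), the board, the crest strip from (423,105) to (395,273), the rule from (344,68) to (323,250), the glue at (387,317) and the chisel at (170,152).

```bash
cat >> h.py <<'E'
def load(tag):
    z=np.load(f"pics/{tag}.npz"); m={k:(float(z[k]) if z[k].ndim==0 else z[k]) for k in z.files if k!="d"}
    return m,cv2.imread(f"pics/{tag}.png"),z["d"]
E
python3 - <<'E'
from h import *
m,p,d=load("w2")
cv2.imwrite("pics/w2c.png",cv2.resize(p[60:290,245:445],None,fx=2.6,fy=2.6,interpolation=cv2.INTER_CUBIC))
hsv=cv2.cvtColor(p,cv2.COLOR_BGR2HSV);H,S,V=[hsv[...,i].astype(int) for i in range(3)]
c=big(((H>18)&(H<32)&(S>150)&(V>120)).astype(np.uint8),(300,370,60,260)); print("rule",len(c),c.min(0),c.max(0),rect(on_z("wrist",m,c,.045)))
for q in [(280,130),(405,160),(425,140),(410,220),(262,160),(268,160),(335,150)]: print(q,hsv[q[1],q[0]],cloud("wrist",m,d)[q[1],q[0]].round(3))
E
```

```text
rule 390 [316  67] [352 251] (array([ 0.60102142, -0.05027236]), 19.60281753540039, 243.3510284423828, 263.4776916503906)
(280, 130) [ 27  12 242] [ 0.532 -0.01   0.028]
(405, 160) [ 19 117  89] [ 0.679 -0.039  0.094]
(425, 140) [ 22 105 221] [ 0.696 -0.015  0.11 ]
(410, 220) [ 22 104 227] [ 0.685 -0.105  0.11 ]
(262, 160) [ 24  82 233] [ 0.505 -0.051  0.014]
(268, 160) [ 90   9 239] [ 0.517 -0.047  0.04 ]
(335, 150) [ 24 183 228] [ 0.601 -0.032  0.066]
```

View pics/w2c.png

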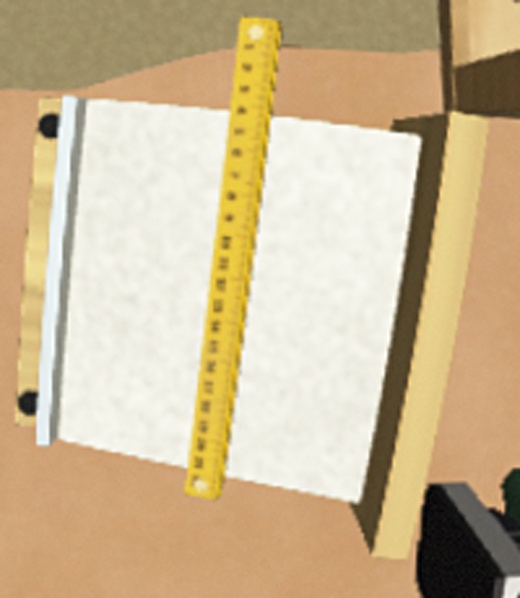

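Run:
```python
from h import *
m,p,d=load("w2"); C=cloud("wrist",m,d)
hsv=cv2.cvtColor(p,cv2.COLOR_BGR2HSV);H,S,V=[hsv[...,i].astype(int) for i in range(3)]
c=big(((H>15)&(H<30)&(S>70)&(V>195)).astype(np.uint8),(380,440,95,285))
c=c[abs(C[c[:,1],c[:,0],2]-.11)<.02] if 0 else c
P=on_z("wrist",m,c,.110); cr,w,l,a=rect(P); print("crest",cr,w,l,a)
# board plane fit from white pixels
mk=((S<40)&(V>200)); mk[:,:276]=0; mk[:,412:]=0; mk[:102]=0; mk[252:]=0
X=C[mk]; ok=d[mk]>0; X=X[ok]; c0=np.median(X,0); X=X[np.linalg.norm(X-c0,axis=1)<.15]
for _ in range(3):
    u,s,vt=np.linalg.svd(X-X.mean(0),full_matrices=False); n=vt[2]*np.sign(vt[2,2]); e=(X-X.mean(0))@n; X=X[abs(e)<.004]
print("plane n",n,"slope",np.arccos(n[2]),"dir",np.degrees(np.arctan2(-n[1],-n[0])),"pt",X.mean(0),len(X),e.std())
yaw=np.radians(a-90) ; yaw=(yaw+np.pi/2)%np.pi-np.pi/2; print("stand yaw",yaw)
ex=np.array([np.cos(yaw),np.sin(yaw)]); ey=np.array([-ex[1],ex[0]])
# crest mid = stand (0.0935,0): back 18 thick at x 84.5..102.5
so=cr-ex*0.0935; print("stand origin",so)
n=np.array([-ex[0]*np.sin(.28),-ex[1]*np.sin(.28),np.cos(.28)]); 
n0=np.array([*(ex*np.cos(.28)),np.sin(.28)])
pt=X.mean(0)
# board corner/edges on the plane
def bl(uv,h=0): 
    q=on_plane("wrist",m,uv,pt+n*h,n); return q
print("upper corners",bl([(405,110),(383,252)]),"lower",bl([(277,98),(269,229)]))
rc=big(((H>18)&(H<32)&(S>150)&(V>120)).astype(np.uint8),(300,370,60,260))
Q=bl(rc,.0175); q0=Q.mean(0)
L=np.c_[(Q-q0)@n0,(Q-q0)@np.array([*ey,0])]
cc,w,l,a2=rect(L); print("rule top centre",q0+n0*cc[0]+np.r_[ey,0]*cc[1],w,l,a2-90)
# stop: aluminium
s=big(((S<30)&(V>215)&(H>60)).astype(np.uint8),(255,285,90,240)); print("stop px",s.min(0),s.max(0)); Ps=bl(s,.014); print("stop",rect(Ps),Ps.mean(0))
```

```text
crest [ 0.68687415 -0.07668977] 26.452327728271484 202.4586639404297 262.74249267578125
plane n [-0.27410864  0.03205321  0.96116442] slope 0.2796053722887515 dir -6.669657170609792 pt [ 0.60445809 -0.06117621  0.05082624] 14326 0.0007754067687771567
stand yaw -0.12666739829522022
stand origin [ 0.59412323 -0.06487801]
upper corners [[ 0.68360947  0.01761837  0.07054188]
 [ 0.66516617 -0.16137822  0.07178323]] lower [[ 0.52837198  0.03241269  0.02572288]
 [ 0.51284185 -0.14571811  0.02776376]]
rule top centre [ 0.59975    -0.04703944  0.06717886] 18.858274459838867 229.06011962890625 0.7551636099815369
stop px [259  97] [273 230]
stop (array([ 0.51305853, -0.05518198]), 7.170790195465088, 177.68231201171875, 263.4630889892578) [ 0.51330045 -0.05361429  0.03911609]
```

Run:
```python
from h import *
m,p,d=load("w2"); C=cloud("wrist",m,d)
hsv=cv2.cvtColor(p,cv2.COLOR_BGR2HSV);H,S,V=[hsv[...,i].astype(int) for i in range(3)]
mk=np.zeros((400,640),bool); mk[95:285,375:440]=1
mk&=(abs(C[...,2]-.110)<.006)&(V>190)&(S>60)
vu=np.argwhere(mk); P=on_z("wrist",m,vu[:,::-1],.110)
yaw=-.116; ex=np.array([np.cos(yaw),np.sin(yaw)]); ey=np.array([-ex[1],ex[0]])
a=P[:,:2]@ex; b=P[:,:2]@ey
for lo in np.arange(b.min(),b.max(),.02):
    k=(b>=lo)&(b<lo+.02)
    if k.sum()>5: print(round(lo,3),a[k].min().round(4),a[k].max().round(4),k.sum())
print(b.min(),b.max())
O=np.array([.5203,-.0557]); print("O",O@ex,O@ey);
```

```text
-0.095 0.6797 0.6975 204
-0.075 0.6796 0.6971 220
-0.055 0.6794 0.6974 233
-0.035 0.6796 0.6968 239
-0.015 0.6792 0.6973 261
0.005 0.6791 0.6969 266
0.025 0.6791 0.6968 272
0.045 0.6789 0.6969 283
0.065 0.679 0.6966 280
0.085 0.6788 0.6968 272
-0.0946860260985116 0.10460181364696568
O 0.5232500645831305 0.004893864909228506
```

The crest measures 17.8 mm × 199 mm at z = 0.11 and the board slopes at 0.2796 rad, both matching the given sizes. The stand yaw is about −0.112. Next I check where the box is, then grasp the rule.

```bash
cat >> h.py <<'E'
YAW=-0.112; SL=0.28
ex=np.array([np.cos(YAW),np.sin(YAW),0]); ey=np.array([-np.sin(YAW),np.cos(YAW),0]); ez=np.array([0,0,1.])
BN=-ex*np.sin(SL)+ez*np.cos(SL); BX=ex*np.cos(SL)+ez*np.sin(SL)
O=np.array([.5203,-.0557,.0268]); CREST=np.array([.6842,-.0747,.110])
def tilted(yaw=YAW): return down(yaw,-SL,ey)
def st(tag=""):
    s=read_state(); print(tag,round(s["clock"],2),s["ee_pos"].round(4),"F",s["ft_force"].round(1),"g",round(s["gripper_width"],3),flush=True); return s
E
python3 - <<'E'
from h import *
m,p,d=load("w2"); C=cloud("wrist",m,d)
k=(d>0)&(C[...,2]>.04)&(C[...,0]>.66)&(C[...,1]>.0)&(C[...,0]<1.1)
k[:, :400]&=True
Q=C[k]; 
for lo in np.arange(.0,.4,.03):
    kk=(Q[:,1]>=lo)&(Q[:,1]<lo+.03)
    if kk.sum(): print(round(lo,2),"xmin",np.percentile(Q[kk,0],1).round(3),"z",np.percentile(Q[kk,2],[1,50,99]).round(3),kk.sum())
rc=np.array([.6021,-.0473,.0588]); print("rule above board", (rc-O)@BN,(rc-O)@BX,(rc-O)@ey)
g=rc+BN*.0688
print(bot.solve_ik(g,tilted()),bot.solve_ik(CREST+ez*.0786,down(YAW)),bot.solve_ik(CREST+ez*.0786,down(YAW+np.pi)))
E
```

```text
0.0 xmin 0.662 z [0.048 0.11  0.298] 1658
0.03 xmin 0.715 z [0.05  0.252 0.299] 9827
0.06 xmin 0.714 z [0.243 0.278 0.299] 3749
0.09 xmin 0.714 z [0.122 0.277 0.298] 586
0.12 xmin 1.03 z [0.088 0.129 0.153] 544
0.15 xmin 1.029 z [0.085 0.125 0.152] 636
0.18 xmin 0.878 z [0.045 0.122 0.143] 609
0.21 xmin 1.027 z [0.077 0.118 0.132] 537
0.24 xmin 1.03 z [0.086 0.114 0.122] 107
rule above board 0.00854897014989518 0.08606288986334569 0.017489828408129952
[-0.21459493  0.01792935  1.98156712  0.03723273  0.86383571 -0.12281587] [-0.216765    0.28639547  1.54839711  0.          1.30680007 -0.104765  ] [-2.16765003e-01  2.86395473e-01  1.54839711e+00 -4.44089210e-16
  1.30680007e+00  3.03682765e+00]
```

The box face is at x ≥ 0.715 for y > 0.02. I'll use the half-turned wrist so that the camera is on the far side from it.

```bash
python3 - <<'E'
from h import *
rc=np.array([.6021,-.0473,.0588]); g=rc+BN*.0688; o=tilted(YAW+np.pi)
bot.move_ptp(g+BN*.07,o); bot.grip(0.5); st("pre")
bot.move_l(g+BN*.02,o,speed=.12); m,p,d=shot("wrist","w3")
bot.move_l(g,o,speed=.05); st("at"); m,p,d=shot("side","s3")
E
python3 - <<'E'
import cv2,numpy as np
p=cv2.imread("pics/s3.png"); q=cv2.imread("pics/w3.png")
cv2.imwrite("pics/c3.png",np.hstack([cv2.resize(p[120:270,240:440],(533,400)),q[:, 190:450]]))
E
```

```text
pre 7.17 [ 0.564  -0.043   0.1922] F [0.1 0.1 0.1] g 0.5
at 8.34 [ 0.583  -0.0452  0.1244] F [0.6 0.1 0.2] g 0.501
```

View pics/c3.png

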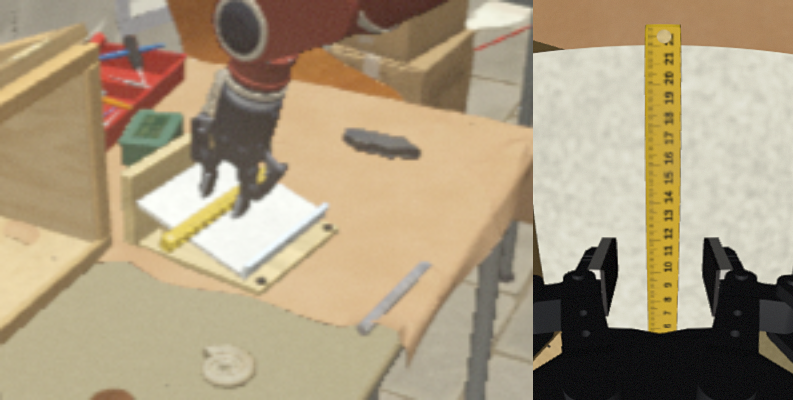

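The fingers straddle the rule, which runs straight between the pads. Gripping and lifting.

```bash
python3 - <<'E'
from h import *
bot.grip(0.0); st("grip")
p=read_state()["ee_pos"]; o=tilted(YAW+np.pi)
bot.move_l(p+BN*.02,o,speed=.08); bot.move_l(p+BN*.02+ez*.10,o,speed=.2); st("up")
bot.move_l(CREST+ez*.135,down(YAW+np.pi),speed=.15); st("over")
m,p,d=shot("wrist","w4"); shot("side","s4"); shot("top","t4")
E
python3 - <<'E'
import cv2,numpy as np
p=cv2.imread("pics/s4.png"); q=cv2.imread("pics/w4.png")
cv2.imwrite("pics/c4.png",np.hstack([cv2.resize(p[100:250,240:440],(533,400)),q[:, 190:450]]))
E
```

```text
grip 8.73 [ 0.5835 -0.0453  0.1256] F [-0.2 -0.4  2.6] g 0.191
up 9.79 [ 0.5774 -0.0445  0.2433] F [-0.5  0.3 -1.5] g 0.192
over 10.68 [ 0.6834 -0.0744  0.2434] F [-0.4 -0.7 -0.9] g 0.193
```

View pics/c4.png

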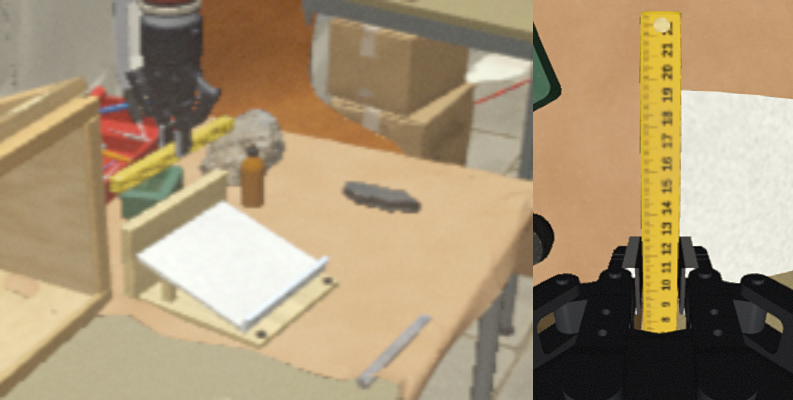

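Run:
```python
from h import *
m,p,d=load("w4"); hsv=cv2.cvtColor(p,cv2.COLOR_BGR2HSV);H,S,V=[hsv[...,i].astype(int) for i in range(3)]
c=big(((H>18)&(H<32)&(S>150)&(V>120)).astype(np.uint8),(285,350,5,225)); C=cloud("wrist",m,d)
t=c[c[:,1]<c[:,1].min()+2].mean(0); print("end px",t)
for z in (.180,.1834): e=on_z("wrist",m,t,z)[0]; print(e,(e-CREST)@ey,(e-CREST)@ex)
uv=[(315,60),(315,100),(315,150),(315,200)]; print([C[v,u].round(4) for u,v in uv])
# edges lateral
for v in (40,100,180):
    r=c[c[:,1]==v][:,0]; E=on_z("wrist",m,[(r.min(),v),(r.max(),v)],.1834); print(v,((E-CREST)@ex).round(4),((E-CREST)@ey).round(4))
```

```text
end px [317.          11.07692308]
[ 0.67020339 -0.18879349  0.18      ] -0.11494299192424827 -0.0011571436415179776
[ 0.67035443 -0.18757555  0.1834    ] -0.1137157929685594 -0.0011431694208988072
[array([ 0.6737, -0.1658,  0.1824]), array([ 0.6756, -0.1486,  0.1831]), array([ 0.678 , -0.1275,  0.1829]), array([ 0.6805, -0.1057,  0.1826])]
40 [ 0.0072 -0.0095] [-0.1004 -0.1005]
100 [ 0.0072 -0.0094] [-0.0744 -0.0744]
180 [ 0.0071 -0.0092] [-0.0403 -0.0403]
```

The held rule is level and aligned to within 1 mm of the crest in both x and y. Its top is at z = 0.183, so contact should come at TCP z ≈ 0.188.

```bash
python3 - <<'E'
from h import *
b=read_state()["ft_force"]; o=down(YAW+np.pi)
x=CREST+ex*.001
bot.move_l([x[0],x[1],.1915],o,speed=.08); st()
for z in np.arange(.1900,.1860,-.001):
    bot.move_l([x[0],x[1],z],o,speed=.03); s=st()
    if (s["ft_force"]-b)[2]>4: break
bot.grip(0.45); st("rel"); 
bot.move_l(read_state()["ee_pos"]+ez*.08,o,speed=.12); st()
shot("wrist","w5"); shot("side","s5")
E
python3 - <<'E'
import cv2,numpy as np
p=cv2.imread("pics/s5.png"); q=cv2.imread("pics/w5.png")
cv2.imwrite("pics/c5.png",np.hstack([cv2.resize(p[100:250,240:440],(533,400)),q[:, 190:450]]))
E
```

```text
11.64 [ 0.6854 -0.0749  0.1917] F [-0.1 -0.3 -0. ] g 0.186
 11.89 [ 0.6853 -0.0748  0.1903] F [ 0.6 -0.4 -0.3] g 0.191
 12.14 [ 0.6852 -0.0748  0.189 ] F [-0.8  0.2 -0.8] g 0.192
 12.39 [ 0.6853 -0.0748  0.1887] F [-2.1  0.   3.1] g 0.189
 12.64 [ 0.6854 -0.0748  0.1886] F [-3.8  0.3  6.6] g 0.191
rel 12.98 [ 0.685  -0.0748  0.1864] F [-1.3  0.1  0.4] g 0.449
 13.79 [ 0.6846 -0.0747  0.2654] F [-0.3 -0.2 -0.3] g 0.449
```

View pics/c5.png

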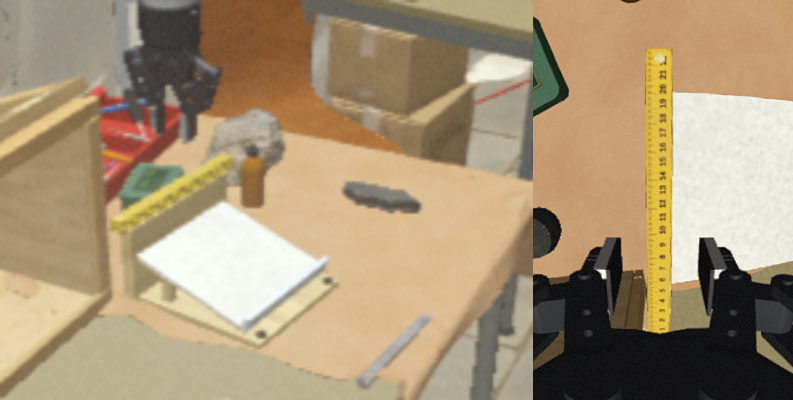

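The rule rests along the crest in both views. Next, a close view above the slate.

Run:
```python
from h import *
bot.move_ptp((.525,-.383,.24),down(np.pi/2)); bot.grip(1.0); s=st(); print(s["joint_pos"].round(2))
m,p,d=shot("wrist","w6")
hsv=cv2.cvtColor(p,cv2.COLOR_BGR2HSV);H,S,V=[hsv[...,i].astype(int) for i in range(3)]
C=cloud("wrist",m,d)
mk=((V<125)&(S<110)).astype(np.uint8)
c=big(mk,(240,405,60,300)); print(c.min(0),c.max(0)); P=on_z("wrist",m,c,.010); print(rect(P)); np.save("pics/slate.npy",P)
```

```text
18.82 [ 0.525 -0.383  0.24 ] F [-0.1  0.7  0.4] g 0.999
[-0.74  0.16  1.61 -0.    1.38 -2.32]
[291 126] [339 248]
(array([ 0.52945636, -0.38568036]), 47.57740783691406, 126.54486083984375, 179.08777618408203)
```

View pics/w6.png

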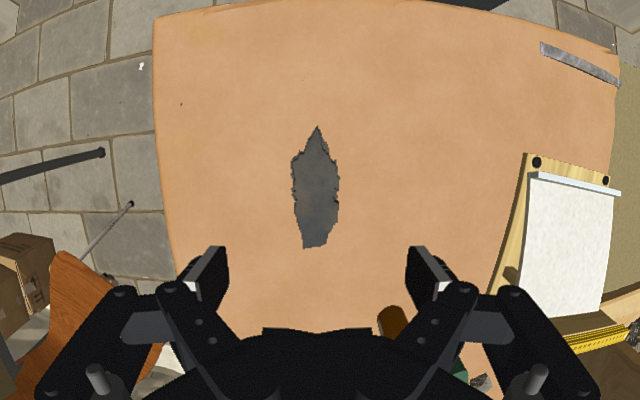

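The slate is at about (317,187) in the picture, spanning rows 126–248 and columns 291–339. The glue at (392,322) and the stand are clear of it.

```bash
python3 - <<'E'
from h import *
m,p,d=load("w6"); C=cloud("wrist",m,d)
print([C[v,u].round(4) for u,v in [(317,150),(317,187),(317,215),(305,180),(330,180),(260,187),(370,187)]])
g=p.astype(int); diff=g[...,2]-g[...,0]  # orange table has R>>B
for th in (30,45):
    c=big((diff<th).astype(np.uint8),(270,370,110,260)); 
    for z in (0.004,.012): 
        P=on_z("wrist",m,c,z); r=rect(P); print(th,z,r)
    # mid widths
    P=on_z("wrist",m,c,.01)
    for lo in np.arange(.46,.60,.01):
        k=abs(P[:,0]-lo-.005)<.005
        if k.sum()>1: print(round(lo+.005,3),P[k,1].min().round(4),P[k,1].max().round(4),(P[k,1].max()-P[k,1].min()).round(4))
E
python3 -c "
import cv2
p=cv2.imread('pics/w6.png');cv2.imwrite('pics/w6c.png',cv2.resize(p[115:260,270:365],None,fx=4,fy=4,interpolation=cv2.INTER_CUBIC))"
```

```text
[array([ 0.489 , -0.3835,  0.0156]), array([ 0.5245, -0.3835,  0.019 ]), array([ 0.5529, -0.3835,  0.0187]), array([ 0.5179, -0.3951,  0.0175]), array([ 0.5176, -0.371 ,  0.0187]), array([ 0.5282, -0.4424,  0.0018]), array([ 0.5284, -0.3287,  0.0012])]
30 0.004 (array([ 0.53086987, -0.38572607]), 48.527381896972656, 129.07154846191406, 179.08783721923828)
30 0.012 (array([ 0.52898517, -0.38566513]), 47.26075744628906, 125.70256042480469, 179.08785247802734)
0.465 -0.3854 -0.3825 0.0029
0.475 -0.3922 -0.3777 0.0145
0.485 -0.3961 -0.3728 0.0233
0.495 -0.4079 -0.3659 0.0421
0.505 -0.4091 -0.3648 0.0443
0.515 -0.4092 -0.3617 0.0475
0.525 -0.4095 -0.3625 0.0469
0.535 -0.4086 -0.3634 0.0451
0.545 -0.4069 -0.3622 0.0447
0.555 -0.407 -0.3632 0.0438
0.565 -0.4041 -0.364 0.04
0.575 -0.4011 -0.3701 0.0311
0.585 -0.3992 -0.3741 0.0251
0.595 -0.3984 -0.3814 0.0169
45 0.004 (array([ 0.53086987, -0.38572607]), 48.527381896972656, 129.07154846191406, 179.08783721923828)
45 0.012 (array([ 0.52898517, -0.38566513]), 47.26075744628906, 125.70256042480469, 179.08785247802734)
0.465 -0.3854 -0.3825 0.0029
0.475 -0.3922 -0.3777 0.0145
0.485 -0.401 -0.3728 0.0282
0.495 -0.4079 -0.3659 0.0421
0.505 -0.4091 -0.3638 0.0452
0.515 -0.4092 -0.3617 0.0475
0.525 -0.4095 -0.3625 0.0469
0.535 -0.4086 -0.3634 0.0452
0.545 -0.4069 -0.3622 0.0447
0.555 -0.407 -0.3631 0.0439
0.565 -0.4041 -0.363 0.0411
0.575 -0.4022 -0.369 0.0331
0.585 -0.3992 -0.3741 0.0252
0.595 -0.3984 -0.3804 0.018
```

View pics/w6c.png

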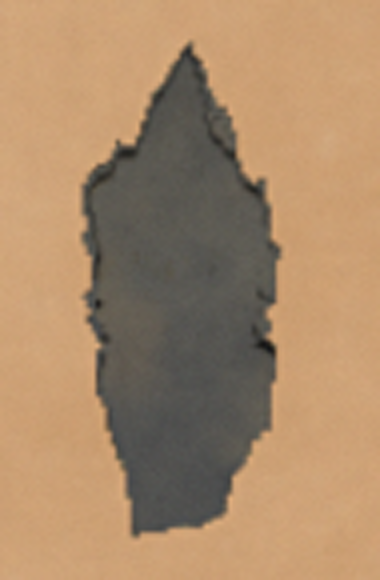

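Run:
```python
from h import *
o=down(np.pi/2-.012); g=np.array([.5295,-.3855,.0742])
bot.move_l(g+ez*.03,o,speed=.2); bot.move_l(g,o,speed=.08); st("at")
bot.grip(0.0); st("grip")
bot.move_l(g+ez*.12,o,speed=.15); s=st("up"); print(s["wrist_torque"].round(2))
m,p,d=shot("wrist","w7")
```

```text
at 20.23 [ 0.5291 -0.3852  0.0734] F [0.3 0.3 0.2] g 0.996
grip 20.68 [ 0.5301 -0.3859  0.0754] F [-0.2  0.7  4.6] g 0.549
up 21.63 [ 0.5288 -0.3849  0.1925] F [-0.2 -0.4 -1. ] g 0.546
[0.   0.01 0.01]
```

View pics/w7.png

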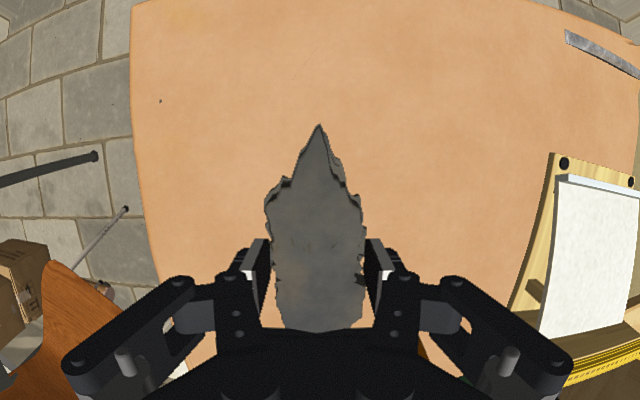

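The slate is held level, with its pointed end at (318,125). I'll find where that point lies in the tool frame so it can be set against the stop.

Run:
```python
from h import *
m,p,d=load("w7"); C=cloud("wrist",m,d)
T=np.array([.5288,-.3849,.1925]); Rt=R.from_rotvec(down(np.pi/2-.012)).as_matrix()
f=lambda P:(np.atleast_2d(P)-T)@Rt
for q in [(318,128),(318,160),(318,200),(318,260),(318,310)]: print(q,f(C[q[1],q[0]]).round(4), d[q[1],q[0]].round(3))
# tip on a plane 
for h in (.060,.066): print("tip",h,f(on_plane("wrist",m,[(318,125)],T+Rt[:,2]*h,Rt[:,2])).round(4))
# shoulders / midline at rows
g=p.astype(int); mk=(g[...,2]-g[...,0]<30).astype(np.uint8)
for v in (140,160,175,200,225):
    r=np.where(mk[v,255:375])[0]+255; E=f(on_plane("wrist",m,[(r.min(),v),(r.max(),v)],T+Rt[:,2]*.062,Rt[:,2])); print(v,r.min(),r.max(),E[:,0].round(4),E[:,1].mean().round(4),E[:,0].mean().round(4))
print(bot.solve_ik(O+BX*.066+BN*.09,tilted(YAW+np.pi/2)))
```

```text
(318, 128) [[ 0.0001 -0.0624  0.0578]] 0.125
(318, 160) [[ 0.0001 -0.0488  0.0589]] 0.13
(318, 200) [[ 0.0001 -0.0317  0.0579]] 0.133
(318, 260) [[ 0.0001 -0.0037  0.0568]] 0.139
(318, 310) [[0.0001 0.0246 0.0573]] 0.147
tip 0.06 [[ 0.0001 -0.0636  0.06  ]]
tip 0.066 [[ 0.0001 -0.0634  0.066 ]]
140 309 328 [-0.0037  0.0044] -0.0571 0.0003
160 297 339 [-0.009   0.0092] -0.0484 0.0001
175 292 344 [-0.0112  0.0114] -0.0419 0.0001
200 264 360 [-0.0241  0.0188] -0.0306 -0.0026
225 266 361 [-0.0237  0.0198] -0.0187 -0.002
[-0.2540167  -0.04772045  2.03362376  0.05081431  0.87899983 -1.73978421]
```

```bash
python3 - <<'E'
from h import *
o=tilted(YAW+np.pi/2); P=lambda x,h:O+BX*x+BN*h+ey*.001
bot.move_ptp(P(.069,.135),o); s=st("over"); b=s["ft_force"]
bot.move_l(P(.069,.085),o,speed=.12); bot.move_l(P(.069,.0795),o,speed=.04); s=st("low")
b=s["ft_force"]; print("dF n",((b)@BN).round(2))
x=.069
while x>.060:
    x-=.001; bot.move_l(P(x,.0795),o,speed=.03); s=read_state(); f=s["ft_force"]-b
    print(round(x,4),"Fx",(f@BX).round(1),"Fn",(f@BN).round(1),((s["ee_pos"]-O)@BX).round(4))
    if f@BX>3: break
shot("wrist","w8"); shot("side","s8"); st()
E
python3 - <<'E'
import cv2,numpy as np
p=cv2.imread("pics/s8.png"); q=cv2.imread("pics/w8.png")
cv2.imwrite("pics/c8.png",np.hstack([cv2.resize(p[100:250,240:440],(450,338)),cv2.resize(q[:338, 150:490],(340,338))]))
E
```

```text
over 22.93 [ 0.5497 -0.0588  0.1761] F [-0.2 -0.8 -1.8] g 0.55
low 23.77 [ 0.5646 -0.0597  0.1226] F [ 0.2  0.3 -1.7] g 0.55
dF n -1.64
0.068 Fx -0.6 Fn -0.1 0.068
0.067 Fx 0.7 Fn -0.7 0.0669
0.066 Fx 0.7 Fn -0.6 0.0659
0.065 Fx -0.7 Fn -0.6 0.0649
0.064 Fx 0.6 Fn 0.6 0.064
0.063 Fx 2.7 Fn 0.1 0.0635
0.062 Fx 3.6 Fn -0.4 0.0631
 25.62 [ 0.5586 -0.0591  0.1212] F [ 4.6 -0.1 -0.7] g 0.548
```

View pics/c8.png

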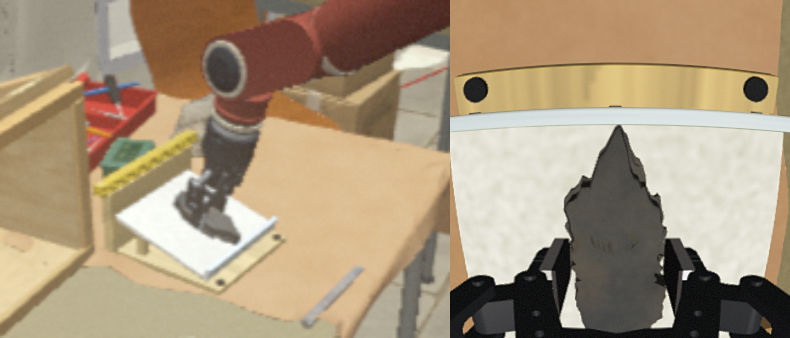

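The point touches the stop with the tool axis at x = 0.0635, as predicted, and it sits centred across the board. Lowering and releasing.

Run:
```python
from h import *
o=tilted(YAW+np.pi/2); P=lambda x,h:O+BX*x+BN*h+ey*.001
bot.move_l(P(.0632,.0795),o,speed=.03); b=read_state()["ft_force"]; print(b.round(1))
h=.0785
while h>.072:
    h-=.001; bot.move_l(P(.0632,h),o,speed=.03); s=read_state(); f=s["ft_force"]-b; print(round(h,4),"Fx",(f@BX).round(1),"Fn",(f@BN).round(1),((s["ee_pos"]-O)@BN).round(4))
    if f@BN>4: break
bot.grip(.85); st("rel")
bot.move_l(read_state()["ee_pos"]+BN*.10,o,speed=.15); st()
shot("wrist","w9")
```

```text
[ 3.5 -0.2  1.1]
0.0775 Fx -0.5 Fn 0.1 0.0776
0.0765 Fx -0.7 Fn 0.5 0.0766
0.0755 Fx -0.0 Fn -0.1 0.0755
0.0745 Fx -0.5 Fn 3.3 0.0747
0.0735 Fx -6.2 Fn 12.8 0.0746
rel 27.5 [ 0.5598 -0.059   0.1139] F [0.4 0.7 0.3] g 0.846
 28.31 [ 0.5319 -0.0558  0.2089] F [-0.4  0.2  0.3] g 0.846
```

View pics/w9.png

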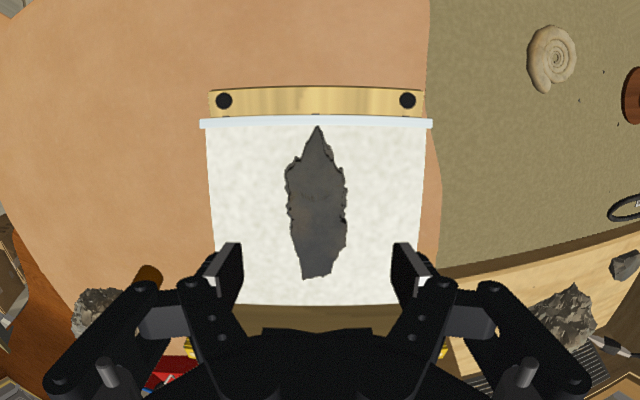

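The slate lies centred on the board with its point at the stop, at (317,126). Measuring it in the board frame.

Run:
```python
from h import *
m,p,d=load("w9"); V=cv2.cvtColor(p,cv2.COLOR_BGR2HSV)[...,2]
c=big((V<150).astype(np.uint8),(270,365,118,290)); 
for h in (.012,.018):
    P=on_plane("wrist",m,c,O+BN*h,BN)-O; L=np.c_[P@BX,P@ey]; print(h,rect(L),L.min(0),L.max(0)," tip",L[L[:,0].argmin()],"blunt",L[L[:,0]>L[:,0].max()-.002].mean(0))
C=cloud("wrist",m,d)
print([((C[v,u]-O)@BN).round(4) for u,v in [(317,150),(317,200),(310,260),(300,200),(335,200),(260,180),(370,180)]])
```

```text
0.012 (array([0.06350338, 0.00041553]), 47.619720458984375, 125.29058074951172, 182.26226997375488) [ 0.00082664 -0.02437274] [0.12663042 0.02379985]  tip [ 8.26638905e-04 -2.53972100e-05] blunt [ 0.12571885 -0.00857971]
0.018 (array([0.06172921, 0.00042476]), 46.379600524902344, 122.02775573730469, 182.262268781662) [ 0.00068471 -0.02371797] [0.12321232 0.02320011]  tip [ 6.84711526e-04 -4.67891069e-06] blunt [ 0.12216019 -0.00752225]
[np.float64(0.0149), np.float64(0.0167), np.float64(0.0172), np.float64(0.018), np.float64(0.0162), np.float64(0.0002), np.float64(-0.0006)]
```

The slate's centre is at x ≈ 63.5 mm, y ≈ 0.4 mm. Its tip is 0.8 mm from the stop within error, its heading is about 2°, and its top is 15–18 mm above the board (nominal 18 mm). Now the ammonite.

Run:
```python
from h import *
bot.move_ptp((.475,.20,.24),down(np.pi/2)); bot.grip(1.0); s=st(); print(s["joint_pos"].round(2))
m,p,d=shot("wrist","w10"); C=cloud("wrist",m,d)
hsv=cv2.cvtColor(p,cv2.COLOR_BGR2HSV); print([ (q,hsv[q[1],q[0]],C[q[1],q[0]].round(4)) for q in [(290,186),(250,186),(316,120),(480,190),(500,200)]])
```

```text
29.7 [0.4753 0.1992 0.2399] F [ 1.  -0.1  0.2] g 0.999
[ 0.25 -0.16  1.93 -0.    1.38 -1.32]
[((290, 186), array([ 22,  67, 203], dtype=uint8), array([0.4753, 0.1719, 0.0111])), ((250, 186), array([ 23,  86, 170], dtype=uint8), array([ 4.776e-01,  1.287e-01, -4.000e-04])), ((316, 120), array([ 23,  86, 167], dtype=uint8), array([ 0.4107,  0.1978, -0.0006])), ((480, 190), array([ 11, 176, 119], dtype=uint8), array([0.4794, 0.3785, 0.0087])), ((500, 200), array([ 21,  83, 172], dtype=uint8), array([0.4931, 0.4138, 0.0006]))]
```

View pics/w10.png

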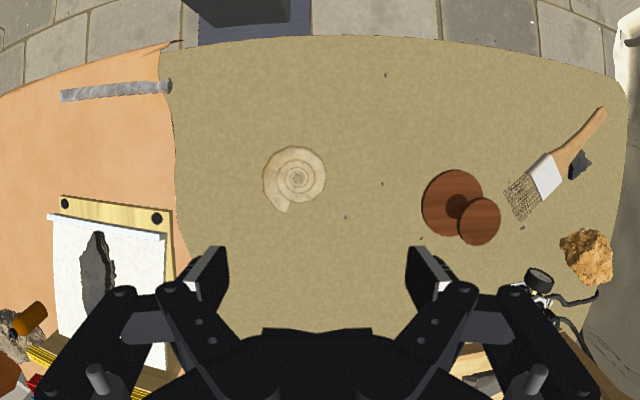

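The ammonite is at (294,179), with its aperture at the lower left (286,208). The pedestal top is at (479,222), with the brush behind it at (540,175).

Run:
```python
from h import *
m,p,d=load("w10"); C=cloud("wrist",m,d); hsv=cv2.cvtColor(p,cv2.COLOR_BGR2HSV)
H,S,V=[hsv[...,i].astype(int) for i in range(3)]
# ammonite: depth & colour
A=((S<78)&(V>160)).astype(np.uint8); A=cv2.medianBlur(A,5)
for nm,mk in (("col",A),("dep",((C[...,2]>.003)&(C[...,2]<.03)).astype(np.uint8))):
    c=big(mk,(245,345,130,225)); P=on_z("wrist",m,c,.006); h=cv2.convexHull((P[:,:2]*1000).astype(np.float32))[:,0]/1000
    print(nm,rect(P),P.min(0),P.max(0))
    for a in range(-90,90,15):
        u=np.array([np.cos(np.radians(a)),np.sin(np.radians(a))]); q=h@u; print(a,((q.max()-q.min())*1000).round(1),end="; ")
    print()
# pedestal top: depth near .07
k=(abs(C[...,2]-.070)<.006)&(d>0); k[:, :440]=0; k[:,515:]=0; k[:190]=0; k[255:]=0
c=big(k.astype(np.uint8),(440,515,190,255)); P=on_z("wrist",m,c,.07); print("ped",cv2.minEnclosingCircle((P[:,:2]*1000).astype(np.float32)),cv2.fitEllipse((P[:,:2]*1000).astype(np.float32)), np.median(C[k],0))
cv2.imwrite("pics/w10c.png",cv2.resize(p[135:225,250:340],None,fx=6,fy=6,interpolation=cv2.INTER_CUBIC))
```

```text
col (array([0.47071484, 0.17645029]), 49.916648864746094, 63.33662796020508, 134.5611686706543) [0.4400925  0.14775737 0.006     ] [0.50176765 0.20566981 0.006     ]
-90 57.9; -75 60.6; -60 62.3; -45 63.4; -30 64.9; -15 64.8; 0 61.7; 15 56.5; 30 51.2; 45 49.9; 60 50.2; 75 54.3; 
dep (array([0.46669287, 0.17402585]), 59.83390426635742, 67.88072204589844, 114.51632118225098) [0.43601202 0.14322455 0.006     ] [0.50393009 0.2076708  0.006     ]
-90 64.4; -75 66.7; -60 68.4; -45 70.1; -30 71.7; -15 71.1; 0 67.9; 15 64.4; 30 60.3; 45 62.0; 60 63.2; 75 64.3; 
ped ((495.1072998046875, 345.6305236816406), 24.797534942626953) ((494.7477722167969, 345.83636474609375), (44.739383697509766, 48.12102127075195), 152.91017150878906) [0.49397894 0.34499481 0.07017263]
```

View pics/w10c.png

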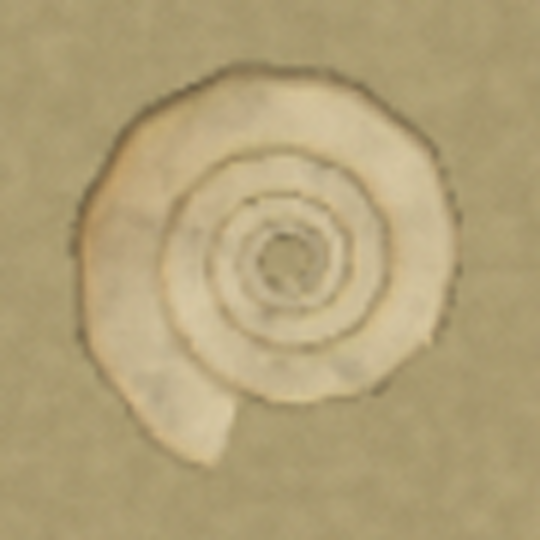

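The pedestal top fits a circle about 46 mm across at (0.4945, 0.3455, 0.070). The ammonite is 64.4 mm across y, and its widest points lie opposite each other at about row 175, so I'll grip along y.

Run:
```python
from h import *
m,p,d=load("w10")
E=on_z("wrist",m,[(262.7,175),(326.5,174),(294.6,146),(294.6,212.5),(294.6,176)],.006); print(E.round(4))
gy=(E[0,1]+E[1,1])/2; gx=E[4,0]; print(gx,gy)
o=down(np.pi/2); g=np.array([gx,gy,.0697])
bot.move_l(g+ez*.03,o,speed=.2); bot.move_l(g,o,speed=.08); st("at")
bot.grip(0.0); st("grip")
bot.move_l(g+ez*.13,o,speed=.15); s=st("up"); print(s["wrist_torque"].round(2))
shot("wrist","w11")
```

```text
[[0.4649 0.1439 0.006 ]
 [0.4643 0.2082 0.006 ]
 [0.4361 0.1767 0.006 ]
 [0.5045 0.1755 0.006 ]
 [0.4662 0.1762 0.006 ]]
0.46623066967812005 0.17602773978796565
at 31.14 [0.466  0.176  0.0692] F [ 0.1 -0.3  0.5] g 0.998
grip 31.52 [0.4669 0.176  0.0714] F [-4.  -1.8  8.2] g 0.698
up 32.54 [0.4655 0.1759 0.1983] F [-0.2  0.8 -1.4] g 0.695
[ 0.02  0.07 -0.07]
```

View pics/w11.png

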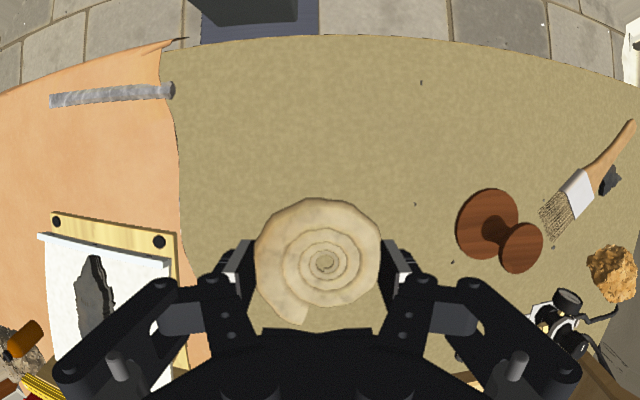

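Run:
```python
from h import *
m,p,d=load("w11"); C=cloud("wrist",m,d); T=np.array([.4655,.1759,.1983])
k=((C[...,2]>.12)&(C[...,2]<.165)&(d>0)).astype(np.uint8)
c=big(k,(252,385,190,328)); P=on_z("wrist",m,c,T[2]-.062)-T
print("ext",P.min(0).round(4),P.max(0).round(4),"bbox mid",((P.min(0)+P.max(0))/2).round(4))
Mo=cv2.moments((P[:,:2]*1e4).astype(np.float32).reshape(-1,1,2)); print("centroid",Mo["m10"]/Mo["m00"]/1e4,Mo["m01"]/Mo["m00"]/1e4)
for q in [(320,215),(320,240),(325,263),(320,300),(275,265),(365,265)]: print(q,(C[q[1],q[0]]-T).round(4))
# pedestal top
kk=(abs(C[...,2]-.07)<.006)&(d>0); kk[:,:495]=0; kk[:,550:]=0; kk[:215]=0; kk[280:]=0
print("ped",np.median(C[kk],0)); cc=big(kk.astype(np.uint8),(490,550,215,280)); Q=on_z("wrist",m,cc,.07); print(cv2.minEnclosingCircle((Q[:,:2]*1000).astype(np.float32)))
```

```text
ext [-0.0321 -0.0337 -0.062 ] [ 0.0379  0.0341 -0.062 ] bbox mid [ 0.0029  0.0002 -0.062 ]
centroid 0.00019918995546717075 -0.0011428375425861748
(320, 215) [-0.0254  0.0008 -0.0568]
(320, 240) [-0.0121  0.0008 -0.0607]
(325, 263) [ 0.0681  0.007  -0.1971]
(320, 300) [ 0.0195  0.0009 -0.0588]
(275, 265) [-0.0003 -0.0201 -0.0582]
(365, 265) [-0.0001  0.022  -0.0585]
ped [0.49369913 0.34408279 0.07011643]
((493.97625732421875, 345.3370056152344), 25.35100555419922)
```

The ammonite is level in the grip, with its top 58 mm and its bottom 72 mm below the TCP. The bounding box is offset by 2.9 mm in x and the centroid by 0.2 mm, so I aim for the middle of the two. Contact should come at TCP z ≈ 0.142.

```bash
python3 - <<'E'
from h import *
o=down(np.pi/2); x,y=.4943-.0016,.3453
bot.move_l((x,y,.21),o,speed=.2); bot.move_l((x,y,.147),o,speed=.1); s=st("low"); b=s["ft_force"]
z=.147
while z>.137:
    z-=.001; bot.move_l((x,y,z),o,speed=.03); s=read_state(); f=s["ft_force"]-b; print(round(z,4),f.round(1),s["ee_pos"].round(4))
    if f[2]>4: break
shot("side","s12"); shot("wrist","w12")
E
python3 - <<'E'
import cv2,numpy as np
p=cv2.imread("pics/s12.png"); q=cv2.imread("pics/w12.png")
cv2.imwrite("pics/c12.png",np.hstack([cv2.resize(p[200:320,200:360],(451,338)),cv2.resize(q[62:, 150:490],(340,338))]))
E
```

```text
low 34.38 [0.4931 0.3454 0.1475] F [-0.  -0.2 -1.7] g 0.692
0.146 [-0.2 -0.1  0.4] [0.493  0.3455 0.1468]
0.145 [ 0.9  0.5 -0.7] [0.4927 0.3453 0.145 ]
0.144 [-0.4  1.7 -0.7] [0.4926 0.3453 0.1439]
0.143 [ 0.3 -0.4 -0.3] [0.4927 0.3453 0.1429]
0.142 [ 0.6  0.2 -0.2] [0.4927 0.3453 0.1419]
0.141 [-1.1  0.1  4.1] [0.4928 0.3454 0.1416]
```

View pics/c12.png

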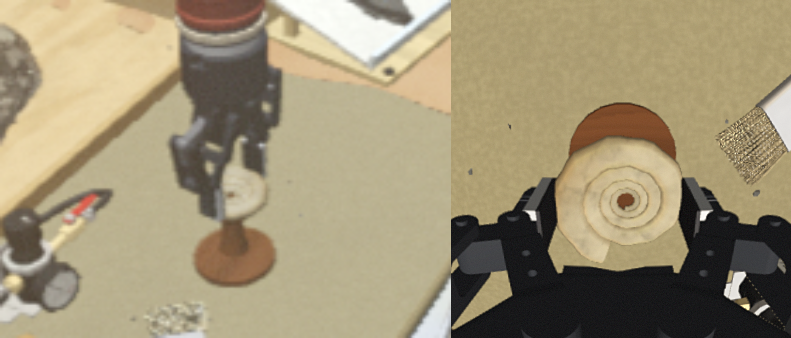

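The ammonite sits over the pedestal, and contact came at z = 0.1416 as predicted. Releasing.

```bash
python3 - <<'E'
from h import *
o=down(np.pi/2)
bot.grip(1.0); st("rel"); bot.wait(.2)
bot.move_l((.4927,.3453,.25),o,speed=.15); 
bot.move_l((.44,.30,.33),o,speed=.2); st()
m,p,d=shot("wrist","w13"); shot("side","s13"); shot("top","t13")
C=cloud("wrist",m,d)
k=((C[...,2]>.06)&(C[...,2]<.1)&(C[...,0]>.4)&(C[...,0]<.58)&(C[...,1]>.26)&(C[...,1]<.43)&(d>0)).astype(np.uint8)
k[270:]=0
c=big(k,(0,640,0,400)); P=on_z("wrist",m,c,.078); print(c.min(0),c.max(0),"mid",(P.min(0)+P.max(0))/2,np.ptp(P,axis=0)); X=C[k>0]; print(np.percentile(X[:,2],[2,20,50,80,98]).round(4))
A=np.c_[X[:,:2]-X[:,:2].mean(0),np.ones(len(X))]; print("tilt",np.linalg.lstsq(A,X[:,2],rcond=None)[0])
E
python3 - <<'E'
import cv2,numpy as np
p=cv2.imread("pics/s13.png"); cv2.imwrite("pics/c13.png",cv2.resize(p[130:400,180:440],(780,810))[:600])
E
```

```text
rel 36.37 [0.4927 0.3453 0.1409] F [0.2 0.1 0.2] g 1.001
 38.12 [0.4399 0.2999 0.3286] F [-0.2 -0.3 -0.1] g 0.998
[329 202] [386 259] mid [0.4962384  0.34466518 0.078     ] [0.06805951 0.06443587 0.        ]
[0.0767 0.0797 0.0817 0.0836 0.0854]
tilt [ 0.00673874 -0.03563712  0.08151538]
```

View pics/w13.png

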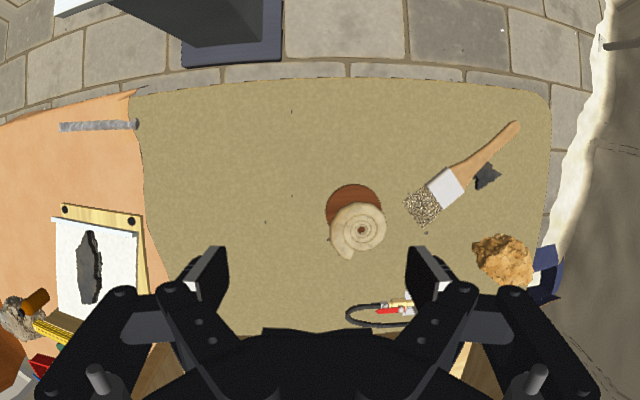

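View pics/c13.png

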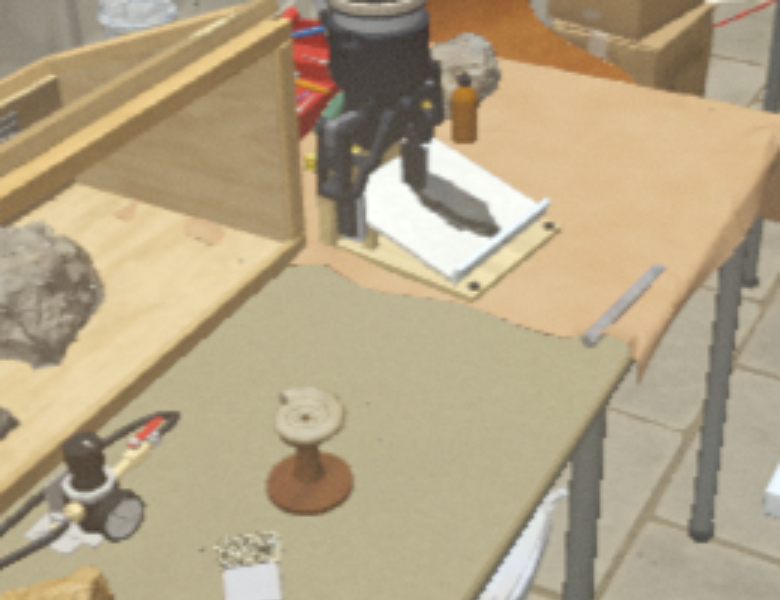

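The ammonite lies flat on the pedestal, with its middle about 2 mm from the pedestal's centre. One last check over the stand.

Run:
```python
from h import *
bot.move_ptp((0.56,-0.06,0.38),down(0)); st()
m,p,d=shot("wrist","w14"); C=cloud("wrist",m,d)
hsv=cv2.cvtColor(p,cv2.COLOR_BGR2HSV);H,S,V=[hsv[...,i].astype(int) for i in range(3)]
c=big(((H>18)&(H<32)&(S>150)&(V>120)).astype(np.uint8),(370,460,60,300)); P=on_z("wrist",m,c,.1275)-CREST; L=np.c_[P@ex,P@ey]; print("rule",rect(L))
c=big((V<150).astype(np.uint8),(275,395,120,215)); P=on_plane("wrist",m,c,O+BN*.012,BN)-O; L=np.c_[P@BX,P@ey]; print("slate",rect(L),L.min(0),L.max(0))
# chisel vs w2 at same plane
for t in ("w2","w14"):
    mm,pp,dd=load(t); hv=cv2.cvtColor(pp,cv2.COLOR_BGR2HSV); k=((hv[...,1]<60)&(hv[...,2]>90)).astype(np.uint8)
    try: c=big(k,(160,230,80,230)); print("chisel",t,rect(on_z("wrist",mm,c,.015)))
    except Exception as e: print(e)
```

```text
39.7 [ 0.56   -0.0592  0.3797] F [ 0.3 -0.2 -0.3] g 1.004
rule (array([-0.00187098,  0.00023329]), 23.231948852539062, 229.92991638183594, 269.9509048461914)
slate (array([ 0.06345956, -0.00537934]), 126.89055633544922, 130.5862274169922, 269.7932662963867) [-0.0001319  -0.07044578] [0.12689024 0.06013539]
chisel w2 (array([ 0.36381223, -0.0378921 ]), 16.340360641479492, 166.8811798095703, 266.29016876220703)
chisel w14 (array([ 0.36417545, -0.03807233]), 15.990375518798828, 166.75057983398438, 265.7762985229492)
```

View pics/w14.png

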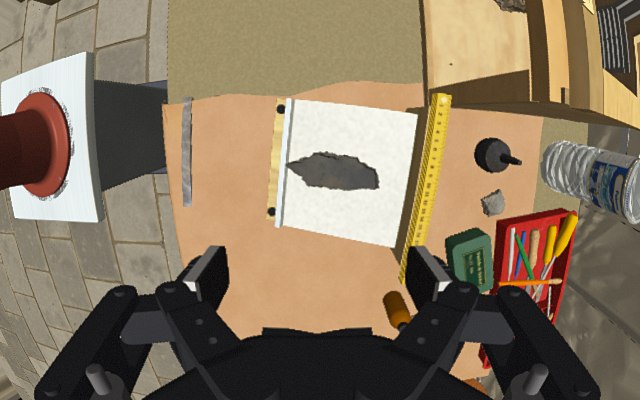

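The picture shows the rule along the crest from (441,97) to (404,280), the slate with its point at (287,166) on the stop, and the glue upright at (396,310). The slate mask leaked into other dark areas (131 mm wide), so I redo it tighter.

Run:
```python
from h import *
m,p,d=load("w14"); V=cv2.cvtColor(p,cv2.COLOR_BGR2HSV)[...,2]
for th in (110,140):
    c=big((V<th).astype(np.uint8),(282,388,140,200)); P=on_plane("wrist",m,c,O+BN*.012,BN)-O; L=np.c_[P@BX,P@ey]; print("slate",rect(L),L.min(0),L.max(0)); mu=L-L.mean(0)
    k=np.zeros((200,200),np.uint8); cv2.fillPoly(k,[(L*1000+[20,100]).round().astype(np.int32)],1); y,x=np.nonzero(k); cv=np.cov(x,y); print("PCA heading",np.degrees(.5*np.arctan2(2*cv[0,1],cv[0,0]-cv[1,1])),x.mean()-20,y.mean()-100)
P=np.load("pics/slate.npy")[:,:2]; k=np.zeros((300,300),np.uint8); cv2.fillPoly(k,[(P*1000-[400,-550]).round().astype(np.int32)],1); y,x=np.nonzero(k); cv=np.cov(x,y); print("orig PCA",np.degrees(.5*np.arctan2(2*cv[0,1],cv[0,0]-cv[1,1])))
```

```text
slate (array([0.06351833, 0.00166252]), 46.8308219909668, 123.98397827148438, 185.54789543151855) [ 0.00133147 -0.02278331] [0.12689024 0.02442139]
PCA heading 1.4805214825099169 67.25978128797084 0.588821385176189
slate (array([0.06363569, 0.00211606]), 48.000732421875, 124.59732055664062, 183.95960903167725) [ 0.00119491 -0.02301643] [0.12689024 0.02551775]
PCA heading 1.255576906800894 67.12210526315789 0.6203508771929762
orig PCA 0.6326430156782273
```

Run:
```python
from h import *
bot.close_job(); st()
```

```text
the job is handed in; nothing more can be done
the job is handed in; nothing more can be done
```

I've placed all three objects and handed the job in at about 40 s on the robot clock; it gave no verdict. Nothing was dropped or needed redoing.

- **Rule:** it lies along the crest, about 2 mm off in x and under 1 mm in y, parallel to it and the right length at 230 mm. The outline measured 23 mm wide instead of 18 mm, probably because it included a visible side face.
- **Slate:** it lies flat on the board with its pointed end down against the stop. The arm felt that contact before lowering it. It sits 0.4–2 mm off the middle.
    - **Heading:** the estimates disagreed. Principal axes gave 1.3–1.5°, and bounding boxes gave 2.3–5.5° on the ragged outline.
    - **Gap at the stop:** the tip measured 0.7–1.3 mm from the stop, which is within the 2 mm calibration error. My first mask in the last view leaked, so I redid it.
- **Ammonite:** it lies flat on the pedestal, same way up, with its middle about 2 mm from the pedestal's centre.
- **Bystanders:** the chisel measured within 0.5 mm of where it started. I judged the glue and brush by eye only, and they look upright and unmoved. The largest contact force I saw was about 13 N.

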